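# Set the levelling foot of a saw's bar rest on its packing plate

## Robot

A 6-joint arm with a two-finger parallel gripper is mounted at the origin on the work surface. World frame = base frame: x ahead of the robot, y to its left, z up, the work surface at z = 0. Lengths are in mm, angles in rad, forces in N, time in s.
With the tool pointing down it reaches from about 325 to 875 mm from the base axis. Payload 4.4 kg.
Tool frame: the origin (TCP) lies on the centre line of the jaws, within the pads' length; the fingertips stand 25 mm ahead of it and the grasp point (between the pads) lies 6 mm ahead of it; x points along the fingers, z is the direction in which the jaws open and shut, and the axes are right-handed (so a half turn about x gives the same grasp; the last joint's range is limited). The gripper opens to 85 mm and grips with 20 to 120 N. Pads are 22 mm wide; open, the fingers measure 114 mm over their backs; the gripper's body (76 mm by 85 mm) begins 54 mm behind the grasp point. The pads swing forward as they close: fully open they stand 13 mm farther back than shut.
Start: joints at [-0.15, 0.207, 1.542, -0, 1.393, -0.15], TCP at [575.002, -0.012, 256.282] pointing down, gripper open.
Joint ranges: [-2.73, 2.73], [-0.86, 2.22], [0.23, 2.46], [-1.11, 4.25], [0.08, 2.63], [-2.82, 2.82]. Speed limits (rad/s): [2.79, 2.79, 3.14, 3.14, 3.14, 3.14].

## Interface

Orientations are given as [roll, pitch, yaw] about the fixed x, y, z axes, in that order (R = Rz(yaw) Ry(pitch) Rx(roll)).
In Python, from cell import env gives the robot as it stands. The module is installed in compiled form; this text tells all that it offers.
- The arm moves only by the tool apply_moves, never from a script. Its argument "commands" is a list of rows, each an object of numbers: "dx", "dy", "dz": the shift along the tool's x, y, z in units of 50 mm (1.0 is 50 mm); "yaw": the turn about the tool's x in units of 6 degrees (1.0 is 6 degrees); "jaw": the opening, from 0 (shut) to 1 (fully open). In form: [{"dx": .., "dy": .., "dz": .., "yaw": .., "jaw": ..}, ...]. A call has 1 to 8 rows; each row is the pose to reach, as a shift and turn from the pose measured when the call began, along the tool's axes at that moment; what a row does not reach only later rows make up. A row lasts 1/10 s, in which the tool goes at most 50 mm and 8.59 degrees, less where a joint would pass 70% of its speed; a pose out of reach is approached as far as the arm can. A call with a gripper value outside its range is refused whole. The fingers move at their own pace and stop on an object; "newtons" is the grip in N (left out, the last holds). Time passes only in rows, so rows that repeat a pose let the fingers close. It gives the time, the measured TCP pose, the force and the opening at its end, in the units of the state.
- env.get_obs(): the state, without advancing time (a new reading comes with each control period).
- env.get_image(name): name is "scene" or "side" or "wrist"; returns a dict with "pixels" (420x560x3 uint8, blue, green, red), "range_z" (420x560 float32, mm along the optical axis (not along the pixel's ray), 0 where there is no reading), "camera_matrix" (3x3 intrinsics, pixels), "camera_from_world" (4x4, takes a point from world to camera coordinates). Camera axes: x right, y up, looking along -z (the intrinsics and any distortion apply to the point x, -y, -z); pixel columns grow to the right and rows downward; lengths in mm; the calibration is good to about 2 mm. A picture is of the moment at which its call begins.
- env.sign_off(): hands the job in, once; it reports no verdict.
The state is a dict: "time_s": time; "joints": joint angles; "joint_velocities": joint speeds; "joint_torque": joint torques, N m; "tool_pos": TCP position; "tool_rot": TCP orientation; "contact_force": force on the tool from outside, world axes, zero at the start; "wrist_torque": the same for the moment, N m; "grip_width": finger opening in mm.
Only numpy, scipy, OpenCV 4.12 (cv2) and the standard library are available. Lean on these libraries where they do the work, as an engineer would, in place of code of your own. Each camera call takes 0.05 s, during which the arm holds its last target. There are 200 camera calls.

## Task

Slide the steel packing plate under the levelling foot of the red bar rest, its round rubber facing centred under the foot, and let go of it. Then screw the foot down by its square head until it just bears on the plate with a light press of roughly half a kilogram, not jacked down hard. Let go, and leave everything else on the bench where it is.

Things in the scene. Friction and masses are not known exactly. Their poses are not given: they have to be found in the camera images.
- rest: Red steel bar rest, bolted down. Origin on the bench below the screw axis. Its lug, 44 wide, 50 to 68 above the bench, runs from the boss on the axis to the column at local +y. Column and base fill local y +100 to +200, x -55 to +55; the roller on top is 156 long along local x, top 163 high. The space under the foot is open from local -y, -x and +x.
- boss (a point): Top centre of the lug's round threaded steel boss (52 dia., 44 to 74 above the bench), on the screw axis. The thread is coarse: 2.23 mm per rad (14 mm per turn), clockwise from above goes down, about 9 rad of travel. Turning it freely takes about 0.05 N m; it stays where it is let go. Head, screw and foot turn and sink as one.
- foot_spot (a point): Point on the bench below the screw axis. Over it hangs the foot, a flat black rubber disc, 50 dia., on the screw's lower end. How far it hangs below the head differs from start to start and is not reported: its underside starts 12 to 18 above the bench, so 4 to 10 above a plate lying there.
- knob: Square steel head on top of the screw: a disc 46 dia., 8 thick, carrying a square block 28 x 28 (sides along the head's x and y), from 8 to 42 above the origin. Origin: centre of the disc's underside, on the screw axis, 94 above the bench at the start; z up.
- knob_grip (a point): Grip point in the middle of the square head, on the screw axis, 28 above the head's origin; axes as the head's. Grip across two flats. Felt: the foot's sole is springy, 4 N per mm, so after first touch the load grows by about 9 N per rad of turning, and its rubbing on the plate adds about 0.015 N m of turning moment per N of load (0.01 to 0.03).
- plate: Loose steel packing plate, 175 x 60 x 8, about 0.6 kg, lying flat on the bench; origin at the centre of its underside, x along its length towards the rubber-faced end, z up.
- plate_seat (a point): Centre of the plate's round black rubber facing (54 dia., flush) on the plate's top, 56 from the plate's centre towards +x; this is where the foot belongs. Axes as the plate's.
- plate_tab (a point): Grip point on the plate's upright steel tab, on the plate's centre line, 64 from the centre towards -x (120 from the facing's centre). The tab is 34 long (plate's x), 12 thick (plate's y) and stands from 8 to 54 above the bench; the point is 34 above the bench. Grip it across its 12.
- spanner: Bystander: open-ended spanner lying on the bench, origin at the middle of its underside.
- chip_brush: Bystander: chip brush lying on the bench.
- bar_slug: Bystander: aluminium round-bar slug, 44 dia., 45 high, upright.
- tube_offcut: Bystander: square-tube offcut, 50 x 50, 60 high, upright.
- oil_bottle: Bystander: white oil bottle, 52 dia., 120 high.
- v_block: Bystander: steel V-block, 60 x 50 x 44.
- flat_offcut: Bystander: flat-bar offcut without tab, 90 x 40 x 10.
Things that resemble listed ones, but are neither listed nor needed, are in the scene too. Leave any turquoise look-alike of the plate alone.

How it is judged:
By the outcome, as a careful person would: the job done as asked, in the order asked, and still so for the second after the job is handed in, with the robot touching nothing.
It also fails if it takes over 72 s, if anything falls off the work surface, if the arm or the gripper's body presses on something with over 40 N, if the wrist force passes 120 N, or if a joint passes its speed limit or range.

## Working session

There is one attempt and no reset: what is moved stays moved. The work goes in short steps, Python scripts to look and compute and a tool call to move; the robot and the scene stay as the last step left them, time stands still between calls to the robot, and variables do not carry over. Pictures are saved under pics/ and viewed, about 8 in all and at most 12, crops included, and the job is handed in when it is done.

Besides the shell and the picture viewer there is one more tool, called after "Call:" as name([rows], argument=value, ...), one row to a line, values as JSON. apply_moves: Moves the arm, as the interface text tells. Its arguments: {"type":"object","properties":{"commands":{"type":"array","items":{"type":"object","properties":{"dx":{"type":"number"},"dy":{"type":"number"},"dz":{"type":"number"},"yaw":{"type":"number"},"jaw":{"type":"number"}}}},"newtons":{"type":"number"}},"required":["commands"]}

```bash
mkdir -p pics
cat > h.py <<'E'
import numpy as np, cv2
from cell import env
def cloud(im):
    K=im["camera_matrix"];T=im["camera_from_world"];z=im["range_z"]
    v,u=np.mgrid[0:z.shape[0],0:z.shape[1]]
    x=(u-K[0,2])/K[0,0]*z;y=(v-K[1,2])/K[1,1]*z
    P=np.stack([x,-y,-z,np.ones_like(z)],-1)
    return (P@np.linalg.inv(T).T)[...,:3]
def plane(im,u,v,h):
    K=im["camera_matrix"];Ti=np.linalg.inv(im["camera_from_world"])
    d=Ti[:3,:3]@np.array([(u-K[0,2])/K[0,0],-(v-K[1,2])/K[1,1],-1]);o=Ti[:3,3]
    return o+d*(h-o[2])/d[2]
E
python3 - <<'E'
from h import *
import pickle
D={n:env.get_image(n) for n in("scene","side")}
pickle.dump(D,open("d0.pkl","wb"))
for n in D: cv2.imwrite(f"pics/{n}0.png",D[n]["pixels"]); print(n,D[n]["camera_matrix"].tolist(),np.linalg.inv(D[n]["camera_from_world"])[:3,3])
o=env.get_obs();print({k:np.round(v,3) for k,v in o.items()})
E
```

```text
scene [[517.5962414165641, 0.0, 292.0116146747637], [0.0, 517.5962414165641, 212.05588792084149], [0.0, 0.0, 1.0]] [1514.10592392   23.15804463 1082.64047947]
side [[431.1509827843994, 0.0, 278.0397475996294], [0.0, 431.1509827843994, 208.2465568065171], [0.0, 0.0, 1.0]] [432.39359985 857.77775963 979.71745919]
{'time_s': np.float64(0.1), 'joints': array([-0.15 ,  0.207,  1.543,  0.   ,  1.394, -0.15 ]), 'joint_velocities': array([-0.002, -0.   , -0.005, -0.001,  0.001,  0.001]), 'joint_torque': array([-1.0000e-03, -3.8409e+01, -2.9255e+01, -0.0000e+00,  5.0000e-03,
        0.0000e+00]), 'tool_pos': array([5.74357e+02, 9.50000e-02, 2.55209e+02]), 'tool_rot': array([2.979, 1.569, 2.979]), 'contact_force': array([-0.058, -0.085, -0.068]), 'wrist_torque': array([ 0.034, -0.024, -0.023]), 'grip_width': np.float64(85.25)}
```

View pics/scene0.png

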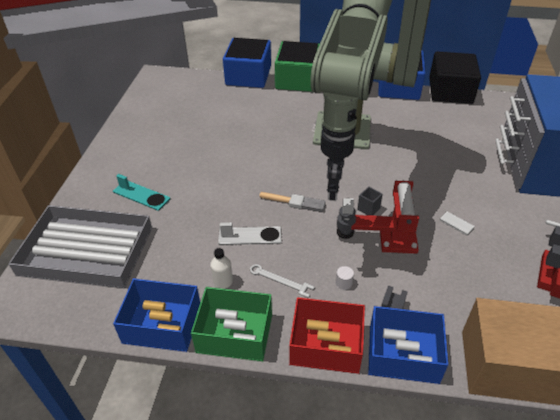

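View pics/side0.png

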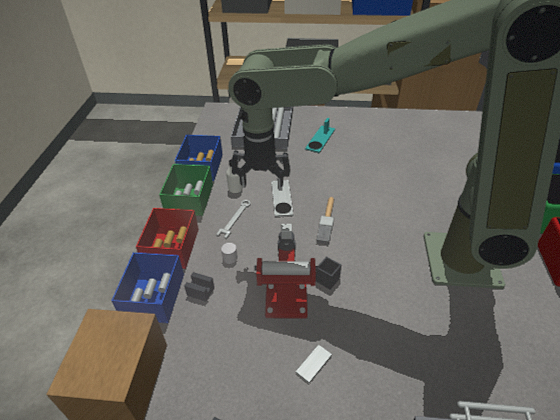

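The scene view shows the steel plate at (250,235), with its tab at (227,230) and black facing at (270,234). The rest's screw head is at (347,213) and its column at (398,225). Things that could be mistaken for these:
- Turquoise plate at (140,193): excluded by the task.
- Flat offcut at (457,223): has no tab.
- Second red object at (555,265): not the rest, as it has no head like the one at (347,213).

The steel plate with tab and facing is the right one. Next I measure it from the depth data.

Run:
```python
from h import *
import pickle
D=pickle.load(open("d0.pkl","rb"))
im=D["scene"];C=cloud(im);p=im["pixels"].astype(int)
cv2.imwrite("pics/crop0.png",cv2.resize(im["pixels"][170:310,190:460],None,fx=2.9,fy=2.9,interpolation=cv2.INTER_CUBIC))
def reg(u0,u1,v0,v1,f):
    m=np.zeros(p.shape[:2],bool);m[v0:v1,u0:u1]=True
    return m&f
Z=C[...,2]
# plate top
m=reg(210,290,215,255,(Z>4)&(Z<13)); q=C[m]; r=cv2.minAreaRect(q[:,:2].astype(np.float32));print("plate",r,cv2.boxPoints(r).round(1).tolist(),np.median(q[:,2]))
m=reg(210,290,215,255,(p.max(-1)<60)&(Z<14)&(Z>2)); print("seat",m.sum(),C[m].mean(0),C[m].min(0),C[m].max(0))
m=reg(210,245,210,245,(Z>20)&(Z<70));q=C[m];print("tab",len(q),q.min(0),q.max(0),q.mean(0)); q=q[q[:,2]>48]; print(cv2.minAreaRect(q[:,:2].astype(np.float32)))
for lo,hi in((128,142),(110,128),(95,106),(84,94),(66,78)):
  m=reg(325,372,190,245,(Z>lo)&(Z<hi));q=C[m]
  if len(q)>5:print(lo,len(q),q.min(0).round(),q.max(0).round(),cv2.minAreaRect(q[:,:2].astype(np.float32)))
m=reg(375,420,170,255,(Z>4)&(Z<25)&(p[...,2]>2*p[...,1]));q=C[m];print("base",cv2.boxPoints(cv2.minAreaRect(q[:,:2].astype(np.float32))).round().tolist())
# side view
im=D["side"];C=cloud(im);p=im["pixels"].astype(int);Z=C[...,2]
for lo,hi in((128,142),(95,106)):
  m=reg(270,302,215,262,(Z>lo)&(Z<hi));q=C[m]
  if len(q)>5:print("side",lo,len(q),q.min(0).round(),q.max(0).round(),cv2.minAreaRect(q[:,:2].astype(np.float32)))
m=reg(262,300,178,222,(Z>4)&(Z<13)); q=C[m]; r=cv2.minAreaRect(q[:,:2].astype(np.float32));print("plate",r)
m=reg(262,300,195,222,(p.max(-1)<60)&(Z<14)&(Z>2)); print("seat",m.sum(),C[m].mean(0),C[m].min(0),C[m].max(0))
```

```text
plate ((539.6025390625, -227.32659912109375), (142.77223205566406, 223.5524139404297), 9.312321662902832) [[451.1000061035156, -128.60000610351562], [487.20001220703125, -349.20001220703125], [628.0999755859375, -326.1000061035156], [592.0, -105.5]] 7.3210636394524045
seat 173 [ 535.31600492 -170.58314967    7.62950562] [ 509.85058737 -195.24812969    2.2385018 ] [ 560.67177847 -145.40586988   13.60320326]
tab 146 [ 548.35883883 -303.54330648   20.085062  ] [ 570.70013893 -269.30593986   58.3916872 ] [ 561.93486661 -285.99179756   40.69899415]
((558.5458984375, -286.8268737792969), (15.962045669555664, 33.30438995361328), 10.131609916687012)
128 89 [493.  28. 128.] [527.  54. 141.] ((510.2420654296875, 41.0853271484375), (33.5098876953125, 24.58644676208496), 3.427245855331421)
110 59 [495.  26. 111.] [528.  55. 128.] ((515.99755859375, 35.788780212402344), (40.48857116699219, 20.90517807006836), 51.677703857421875)
95 92 [492.  20.  95.] [534.  64. 105.] ((513.140380859375, 42.61143493652344), (41.35984420776367, 43.33790969848633), 3.1332428455352783)
66 273 [484.  17.  66.] [537. 108.  78.] ((509.96661376953125, 63.5869140625), (48.29368591308594, 92.56307220458984), 7.843100070953369)
base [[476.0, 237.0], [482.0, 139.0], [560.0, 144.0], [554.0, 242.0]]
side 128 97 [492.  26. 128.] [519.  56. 142.] ((505.2440490722656, 41.257362365722656), (24.750883102416992, 29.899229049682617), 4.372852802276611)
side 95 88 [484.  26.  96.] [527.  63. 106.] ((504.8223571777344, 45.13804626464844), (42.04846954345703, 35.91226577758789), 6.190096855163574)
plate ((550.6808471679688, -221.5347900390625), (131.0877685546875, 220.81527709960938), 3.8804354667663574)
seat 115 [ 535.73184163 -172.99410997    9.84559773] [ 511.97448883 -196.0748974     5.12757317] [ 559.10449238 -148.00195905   13.97087542]
```

View pics/crop0.png

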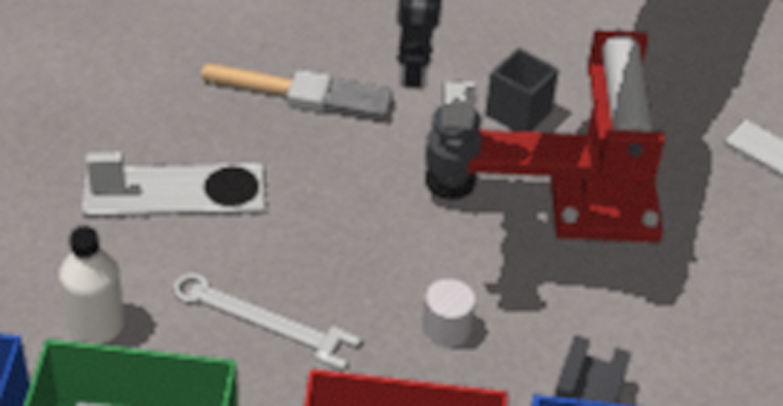

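```bash
cat >> h.py <<'E'
from scipy.spatial.transform import Rotation as Ro
def tool():
    o=env.get_obs();return o,np.array(o["tool_pos"]),Ro.from_euler("xyz",o["tool_rot"]).as_matrix()
def go(target,jawdir=None):
    "units to bring TCP to target (world mm); jawdir=world angle (deg) of the jaw axis"
    o,t,R=tool();d=R.T@(np.array(target)-t)/50
    print("t",round(o["time_s"],2),"tcp",t.round(1),"F",np.round(o["contact_force"],1),"M",np.round(o["wrist_torque"],3),"w",round(float(o["grip_width"]),1),"J",np.round(o["joints"],2))
    z=R[:,2];a=np.degrees(np.arctan2(z[1],z[0]));s="" 
    if jawdir is not None:
        e=(jawdir-a+90)%180-90   # world ccw turn; tool x down -> sign flips
        s=f"yaw {-e/6:.2f}"
    print("units",d.round(3),s,"jaw angle",a.round(2),"tilt",np.round(R[:,0],3))
E
python3 - <<'E'
from h import *
import pickle
D=pickle.load(open("d0.pkl","rb"))
im=D["scene"];C=cloud(im);p=im["pixels"].astype(int)
print("col px347:",[(v,C[v,347].round().tolist(),p[v,347].tolist()) for v in range(196,240,2)])
for n,(u0,u1,v0,v1,lo,hi) in dict(bottle=(205,240,245,295,20,140),brush=(255,330,185,212,6,40),slug=(330,358,265,292,30,60),tube=(355,385,185,220,40,70),spanner=(245,320,260,300,4,20)).items():
    q=C[v0:v1,u0:u1].reshape(-1,3);q=q[(q[:,2]>lo)&(q[:,2]<hi)];print(n,len(q),np.percentile(q,3,0).round(),np.percentile(q,97,0).round())
go([556,-288,150],10)
E
```

```text
col px347: [(196, [345.0, 37.0, 5.0], [145, 147, 155]), (198, [349.0, 38.0, 1.0], [158, 160, 163]), (200, [500.0, 37.0, 133.0], [191, 194, 194]), (202, [515.0, 37.0, 140.0], [192, 194, 195]), (204, [517.0, 38.0, 134.0], [109, 110, 111]), (206, [522.0, 38.0, 132.0], [102, 103, 104]), (208, [525.0, 39.0, 128.0], [104, 105, 106]), (210, [523.0, 39.0, 119.0], [104, 105, 106]), (212, [523.0, 40.0, 111.0], [106, 106, 107]), (214, [522.0, 40.0, 103.0], [76, 73, 74]), (216, [530.0, 41.0, 103.0], [63, 60, 60]), (218, [529.0, 41.0, 95.0], [78, 79, 80]), (220, [518.0, 42.0, 76.0], [64, 64, 64]), (222, [524.0, 43.0, 74.0], [45, 42, 43]), (224, [527.0, 43.0, 70.0], [65, 63, 62]), (226, [534.0, 44.0, 69.0], [43, 41, 42]), (228, [535.0, 44.0, 63.0], [45, 44, 43]), (230, [536.0, 45.0, 55.0], [44, 43, 43]), (232, [533.0, 46.0, 44.0], [46, 44, 42]), (234, [525.0, 47.0, 28.0], [33, 32, 32]), (236, [525.0, 47.0, 20.0], [18, 17, 17]), (238, [532.0, 48.0, 19.0], [42, 42, 45])]
bottle 806 [ 708. -281.   25.] [ 802. -211.  121.]
brush 593 [ 380. -215.    7.] [422. -32.  22.]
slug 230 [657.  31.  32.] [697.  69.  47.]
tube 357 [359.  72.  41.] [498. 138.  69.]
spanner 440 [ 647. -196.    4.] [732. -31.  10.]
t 0.1 tcp [5.744e+02 1.000e-01 2.552e+02] F [-0.1 -0.1 -0.1] M [ 0.034 -0.024 -0.023] w 85.3 J [-0.15  0.21  1.54  0.    1.39 -0.15]
units [ 2.103 -5.763 -0.363] yaw -1.67 jaw angle -0.0 tilt [-0.002  0.    -1.   ]
```

Call:
apply_moves([
  {"dx": 0.5,"dy": -1,"dz": -0.1,"yaw": -1},
  {"dx": 1.0,"dy": -2,"dz": -0.2,"yaw": -1.67},
  {"dx": 1.5,"dy": -3,"dz": -0.3,"yaw": -1.67},
  {"dx": 2,"dy": -4,"dz": -0.36,"yaw": -1.67},
  {"dx": 2.1,"dy": -5,"dz": -0.36,"yaw": -1.67},
  {"dx": 2.1,"dy": -5.76,"dz": -0.36,"yaw": -1.67},
  {"dx": 2.1,"dy": -5.76,"dz": -0.36,"yaw": -1.67},
  {"dx": 2.1,"dy": -5.76,"dz": -0.36,"yaw": -1.67},
])

```text
schema error: expected keys dx, dy, dz, yaw, jaw
```

Run:
```python
from h import *
im=env.get_image("wrist");cv2.imwrite("pics/w1.png",im["pixels"]);C=cloud(im);p=im["pixels"]
Z=C[...,2]
m=(Z>40)&(Z<62)&(C[...,1]<-240)&(C[...,1]>-330)&(C[...,0]>520)&(C[...,0]<600)
q=C[m];print(len(q));r=cv2.minAreaRect(q[:,:2].astype(np.float32));print("tab",r,np.median(q,0))
m=(p.max(-1)<60)&(Z<14)&(Z>2)&(C[...,0]>480)&(C[...,0]<600)&(C[...,1]<-120);print("seat",m.sum(),C[m].mean(0),C[m].min(0),C[m].max(0))
m=(Z>5)&(Z<12)&(p.min(-1)>120)&(C[...,0]>480)&(C[...,0]<600);r=cv2.minAreaRect(C[m][:,:2].astype(np.float32));print("plate",m.sum(),r)
go([556,-288,40],10)
```

```text
0
tab ((0.0, 0.0), (0.0, 0.0), 0.0) [nan nan nan]
seat 708 [ 536.73854272 -168.56973532    8.04225894] [ 514.29858537 -191.21483725    6.20603356] [ 558.98290312 -147.01270741   10.36312019]
plate 2075 ((543.3113403320312, -201.69154357910156), (60.13573455810547, 130.74896240234375), 9.868980407714844)
t 0.15 tcp [5.745e+02 1.000e-01 2.554e+02] F [ 0.1  0.2 -0.4] M [0.027 0.031 0.024] w 85.3 J [-0.15  0.21  1.54  0.    1.39 -0.15]
units [ 4.306 -5.763 -0.361] yaw -1.67 jaw angle 0.0 tilt [-0.002  0.    -1.   ]
  return _methods._mean(a, axis=axis, dtype=dtype,
  ret = um.true_divide(
```

View pics/w1.png

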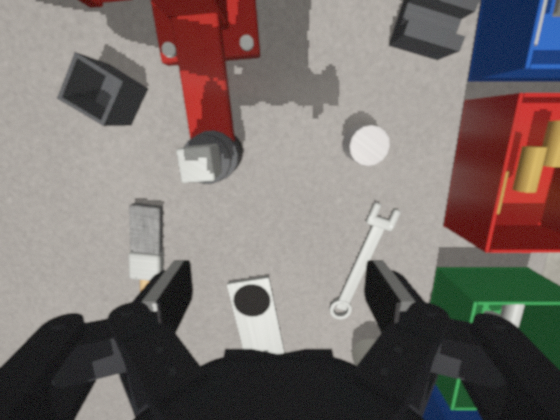

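The wrist view from the start pose shows the head at (197,163), the plate's facing at (252,300) and the lug running up to the column. The move was refused because every row needs all five keys.

Call:
apply_moves([
  {"dx": 0.5,"dy": -1,"dz": -0.1,"yaw": -1,"jaw": 1},
  {"dx": 1.0,"dy": -2,"dz": -0.2,"yaw": -1.65,"jaw": 1},
  {"dx": 1.5,"dy": -3,"dz": -0.3,"yaw": -1.65,"jaw": 1},
  {"dx": 2,"dy": -4,"dz": -0.35,"yaw": -1.65,"jaw": 0.6},
  {"dx": 2.1,"dy": -5,"dz": -0.35,"yaw": -1.65,"jaw": 0.6},
  {"dx": 2.1,"dy": -5.75,"dz": -0.35,"yaw": -1.65,"jaw": 0.6},
  {"dx": 2.1,"dy": -5.75,"dz": -0.35,"yaw": -1.65,"jaw": 0.6},
  {"dx": 2.1,"dy": -5.75,"dz": -0.35,"yaw": -1.65,"jaw": 0.6},
])

```text
time_s: 0.95
tool_pos: [556.1, -289.4, 149.6]
tool_rot: [2.639, 1.568, 2.808]
contact_force: [0.7, 0.3, -0.1]
grip_width: 51.4
```

Run:
```python
from h import *
im=env.get_image("wrist");cv2.imwrite("pics/w2.png",im["pixels"]);C=cloud(im);p=im["pixels"]
Z=C[...,2]
m=(Z>44)&(Z<60)&(C[...,1]<-240)&(C[...,1]>-330)&(C[...,0]>520)&(C[...,0]<600)
q=C[m];print(len(q));
if len(q): print("tab",cv2.minAreaRect(q[:,:2].astype(np.float32)),np.median(q,0))
m=(p.max(-1)<60)&(Z<14)&(Z>2)&(C[...,0]>480)&(C[...,0]<600)&(C[...,1]<-120);print("seat",m.sum(),C[m].mean(0),C[m].min(0),C[m].max(0))
m=(Z>5)&(Z<12)&(p.min(-1)>120)&(C[...,0]>480)&(C[...,0]<600);r=cv2.minAreaRect(C[m][:,:2].astype(np.float32));print("plate",m.sum(),r)
for lo,hi in((132,141),(95,106)):
  m=(Z>lo)&(Z<hi)&(abs(C[...,0]-509)<40)&(abs(C[...,1]-41)<40);q=C[m]
  if len(q)>5:print(lo,len(q),np.median(q,0),cv2.minAreaRect(q[:,:2].astype(np.float32)))
go([557,-287.5,40],9.8)
```

```text
687
tab ((557.3867797851562, -287.2308349609375), (11.725205421447754, 34.209632873535156), 9.82714557647705) [ 557.21504107 -285.41901106   53.50971901]
seat 3045 [ 536.15818507 -164.86868983    8.1826963 ] [ 510.67445284 -188.43193552    5.73830979] [ 562.1398027  -143.42167973   10.8099487 ]
plate 10201 ((546.4425659179688, -224.39064025878906), (60.02017593383789, 175.0292510986328), 10.033337593078613)
t 1.0 tcp [ 556.4 -287.5  149.8] F [ 0.6 -0.2 -0.2] M [-0.053  0.004  0.051] w 51.0 J [-0.61  0.41  1.5  -0.    1.23 -0.79]
units [ 2.196 -0.007  0.017] yaw 0.00 jaw angle 9.81 tilt [-0.003  0.002 -1.   ]
```

View pics/w2.png

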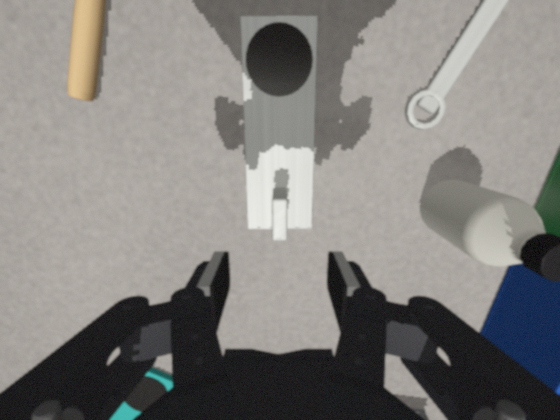

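The wrist view shows the tab at (280,220), centred between the fingers, and the facing at (279,58). This is the steel plate; the turquoise one is well away at lower left. I'll descend and grip.

Call:
apply_moves([
  {"dx": 0.8,"dy": 0,"dz": 0.015,"yaw": 0,"jaw": 0.6},
  {"dx": 1.6,"dy": 0,"dz": 0.015,"yaw": 0,"jaw": 0.6},
  {"dx": 2.1,"dy": 0,"dz": 0.015,"yaw": 0,"jaw": 0.5},
  {"dx": 2.18,"dy": 0,"dz": 0.015,"yaw": 0,"jaw": 0.3},
  {"dx": 2.18,"dy": 0,"dz": 0.015,"yaw": 0,"jaw": 0},
  {"dx": 2.18,"dy": 0,"dz": 0.015,"yaw": 0,"jaw": 0},
  {"dx": 2.18,"dy": 0,"dz": 0.015,"yaw": 0,"jaw": 0},
  {"dx": 2.18,"dy": 0,"dz": 0.015,"yaw": 0,"jaw": 0},
], newtons=60)

```text
time_s: 1.8
tool_pos: [557.2, -287.3, 41.6]
tool_rot: [2.469, 1.569, 2.641]
contact_force: [0.3, -0.6, -5.3]
grip_width: 11.3
```

Run:
```python
from h import *
im=env.get_image("wrist");cv2.imwrite("pics/w3.png",im["pixels"]);C=cloud(im);p=im["pixels"];Z=C[...,2]
m=(p.max(-1)<60)&(Z<14)&(Z>2)&(C[...,0]>480)&(C[...,0]<600)&(C[...,1]<-120);print("seat",m.sum(),C[m].mean(0),C[m].min(0),C[m].max(0))
for n in("scene","side"):
  im=env.get_image(n);C=cloud(im);Z=C[...,2]
  for lo,hi in((132,140),(97,104)):
    m=(Z>lo)&(Z<hi)&(abs(C[...,0]-509)<40)&(abs(C[...,1]-41)<40);q=C[m]
    print(n,lo,len(q),np.median(q,0),cv2.minAreaRect(q[:,:2].astype(np.float32)))
  # bright top face of head -> ray onto z=136
  p=im["pixels"];m=((p.min(-1)>150)&(abs(C[...,0]-509)<40)&(abs(C[...,1]-41)<40)&(Z>100)).astype(np.uint8)
  v,u=np.nonzero(m);print(len(u),plane(im,u.mean(),v.mean(),136))
  for uu,vv in zip(u,v): pass
go([531,-74,40],9.8)
```

```text
seat 7841 [ 538.56808134 -177.49248925    8.38274901] [ 510.94468903 -197.36882227    5.92390559] [ 563.58785881 -159.43963199   10.96981436]
scene 132 70 [510.65606691  41.77392021 134.38575146] ((508.7898254394531, 41.11004638671875), (29.079524993896484, 23.99848175048828), 2.887669563293457)
scene 97 73 [521.20326894  42.83364708 100.30469729] ((513.2260131835938, 41.634986877441406), (43.94435119628906, 38.042720794677734), 85.35591125488281)
72 [510.26469789  40.09323242 136.        ]
side 132 85 [504.86405947  42.55955343 137.08049871] ((505.2496643066406, 40.7646484375), (24.703805923461914, 31.54248046875), 4.4109625816345215)
side 97 61 [502.85678149  52.71975343 101.57726747] ((505.6114196777344, 45.02722930908203), (36.97883987426758, 42.80539321899414), 85.5148696899414)
69 [505.33271625  38.10568361 136.        ]
t 1.95 tcp [ 557.1 -287.4   41.3] F [ 1.2  0.  -4.5] M [-0.119 -0.139 -0.079] w 11.4 J [-0.61  0.56  1.55  0.    1.04 -0.79]
units [0.033 4.295 0.21 ] yaw -0.00 jaw angle 9.78 tilt [-0.002  0.001 -1.   ]
```

Call:
apply_moves([
  {"dx": 0,"dy": 0.2,"dz": 0,"yaw": 0,"jaw": 0},
  {"dx": 0,"dy": 0.5,"dz": 0.01,"yaw": 0,"jaw": 0},
  {"dx": 0,"dy": 0.9,"dz": 0.03,"yaw": 0,"jaw": 0},
  {"dx": 0,"dy": 1.3,"dz": 0.05,"yaw": 0,"jaw": 0},
  {"dx": 0,"dy": 1.7,"dz": 0.07,"yaw": 0,"jaw": 0},
  {"dx": 0,"dy": 2.1,"dz": 0.09,"yaw": 0,"jaw": 0},
  {"dx": 0,"dy": 2.3,"dz": 0.1,"yaw": 0,"jaw": 0},
  {"dx": 0,"dy": 2.3,"dz": 0.1,"yaw": 0,"jaw": 0},
])

```text
time_s: 2.75
tool_pos: [541.8, -170.8, 41.2]
tool_rot: [2.288, 1.567, 2.462]
contact_force: [-0.6, 0.9, -4.8]
grip_width: 11.2
```

Run:
```python
from h import *
import pickle
im=env.get_image("wrist");cv2.imwrite("pics/w4.png",im["pixels"]);pickle.dump(im,open("w4.pkl","wb"));C=cloud(im);p=im["pixels"];Z=C[...,2]
m=(p.max(-1)<60)&(Z<12)&(Z>4)&(C[...,0]>480)&(C[...,0]<580)&(C[...,1]<-10)&(C[...,1]>-110);print("seat",m.sum(),C[m].mean(0),C[m].min(0),C[m].max(0))
for lo,hi in((108,132),(95,101),(47,72),(10,40)):
    m=(Z>lo)&(Z<hi)&(abs(C[...,0]-509)<45)&(abs(C[...,1]-41)<45);q=C[m]
    if len(q)>5: print(lo,len(q),np.percentile(q,1,0).round(1),np.percentile(q,99,0).round(1),np.median(q,0))
go([527.9,-77.3,40],9.8)
```

```text
seat 7815 [522.80597864 -60.84524782   8.31862558] [495.31640127 -80.12273956   5.57369803] [547.89400137 -42.92369772  10.94187264]
t 2.8 tcp [ 542.3 -172.1   41.4] F [-0.   0.7 -4.9] M [-0.132  0.008  0.014] w 11.5 J [-0.46  0.46  1.71  0.    0.98 -0.63]
units [0.032 1.917 0.041] yaw 0.02 jaw angle 9.89 tilt [-0.002  0.001 -1.   ]
```

View pics/w4.png

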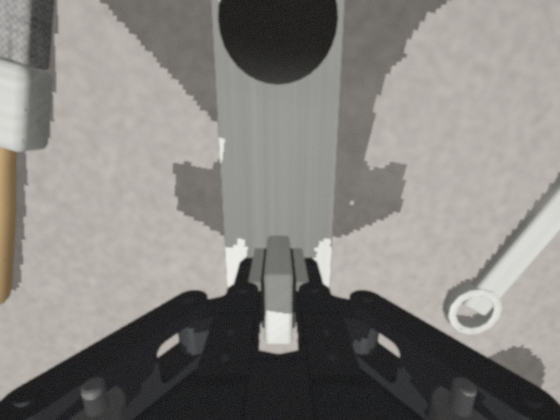

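The wrist view shows the tab held at (278,290) and the facing at (278,25). The head is out of view, so I slide the plate to the estimated axis, release, and check from above.

Call:
apply_moves([
  {"dx": 0,"dy": 0.3,"dz": 0,"yaw": 0,"jaw": 0},
  {"dx": 0,"dy": 0.6,"dz": 0.01,"yaw": 0,"jaw": 0},
  {"dx": 0,"dy": 0.9,"dz": 0.02,"yaw": 0,"jaw": 0},
  {"dx": 0,"dy": 1.2,"dz": 0.03,"yaw": 0,"jaw": 0},
  {"dx": 0,"dy": 1.5,"dz": 0.03,"yaw": 0,"jaw": 0},
  {"dx": 0,"dy": 1.75,"dz": 0.04,"yaw": 0,"jaw": 0},
  {"dx": 0,"dy": 1.93,"dz": 0.04,"yaw": 0,"jaw": 0},
  {"dx": 0,"dy": 1.93,"dz": 0.04,"yaw": 0,"jaw": 0},
])

```text
time_s: 3.6
tool_pos: [527.1, -75.1, 41.4]
tool_rot: [2.403, 1.567, 2.578]
contact_force: [-0.8, -0.2, -5.0]
grip_width: 11.5
```

Call:
apply_moves([
  {"dx": 0,"dy": 0,"dz": 0,"yaw": 0,"jaw": 0},
  {"dx": 0,"dy": 0,"dz": 0,"yaw": 0,"jaw": 0.3},
  {"dx": 0,"dy": 0,"dz": 0,"yaw": 0,"jaw": 0.5},
  {"dx": -0.3,"dy": 0,"dz": 0,"yaw": 0,"jaw": 0.5},
  {"dx": -1,"dy": 0,"dz": 0,"yaw": 0,"jaw": 0.5},
  {"dx": -2,"dy": -0.3,"dz": 0,"yaw": 0,"jaw": 0.6},
  {"dx": -3,"dy": -0.3,"dz": 0,"yaw": 0,"jaw": 0.6},
  {"dx": -4,"dy": -0.3,"dz": 0,"yaw": 0,"jaw": 0.6},
])

```text
time_s: 4.4
tool_pos: [530.4, -91.0, 243.0]
tool_rot: [2.012, 1.569, 2.185]
contact_force: [1.7, -0.2, 0.3]
grip_width: 51.6
```

Run:
```python
from h import *
import pickle
im=env.get_image("wrist");cv2.imwrite("pics/w5.png",im["pixels"]);pickle.dump(im,open("w5.pkl","wb"));C=cloud(im);p=im["pixels"];Z=C[...,2]
for lo,hi in((132,142),(95,106),(70,78),(4,12)):
    m=(Z>lo)&(Z<hi)&(abs(C[...,0]-509)<55)&(C[...,1]>-170)&(C[...,1]<85);q=C[m]
    if len(q)>5: print(lo,len(q),np.median(q,0).round(1),cv2.minAreaRect(q[:,:2].astype(np.float32)))
m=(Z>40)&(Z<60)&(abs(C[...,0]-528)<30)&(abs(C[...,1]+76)<40);print("tab",cv2.minAreaRect(C[m][:,:2].astype(np.float32)))
go([508,42,200],3.5)
```

```text
132 1913 [507.7  40.7 135.6] ((507.671630859375, 41.08424758911133), (28.0037899017334, 28.518831253051758), 4.851870536804199)
95 1011 [511.8  29.9 101.5] ((508.44500732421875, 36.87821960449219), (44.81417465209961, 37.51863098144531), 7.267871379852295)
70 483 [511.8  22.7  73.5] ((513.5569458007812, 41.74592590332031), (60.216453552246094, 44.08707809448242), 48.76506805419922)
4 5359 [519.9 -28.6   7.8] ((520.1544189453125, -28.091781616210938), (60.0693359375, 146.37783813476562), 10.151400566101074)
tab ((528.478271484375, -76.6162109375), (10.794354438781738, 32.938880920410156), 9.95704460144043)
t 4.45 tcp [535.6 -92.5 253.4] F [ 2.8 -1.   6.1] M [-0.069 -0.145  0.002] w 51.4 J [-0.33  0.13  1.63  0.    1.36 -0.5 ]
units [ 1.048  2.752 -0.095] yaw 1.08 jaw angle 9.95 tilt [ 0.016 -0.004 -1.   ]
```

View pics/w5.png

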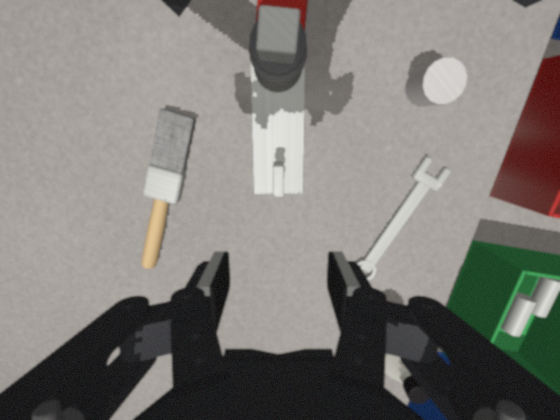

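The wrist view shows the head's top at (278,28) directly over the plate's end, with the tab at (279,178). The measured tab-to-head offset is (20.8,-117.7), against an ideal (20.8,-118.2), so the facing is centred to within about 1 mm. I now go over the head with the jaw turned back, to keep J6 travel for the clockwise turning.

Call:
apply_moves([
  {"dx": 0,"dy": 0.4,"dz": 0,"yaw": -1.4,"jaw": 0.6},
  {"dx": 0,"dy": 0.8,"dz": 0,"yaw": -2.8,"jaw": 0.6},
  {"dx": 0,"dy": 1.2,"dz": 0,"yaw": -4.2,"jaw": 0.6},
  {"dx": 0,"dy": 1.6,"dz": 0,"yaw": -5.6,"jaw": 0.6},
  {"dx": 0,"dy": 2.0,"dz": 0,"yaw": -7,"jaw": 0.6},
  {"dx": 0.3,"dy": 2.4,"dz": 0,"yaw": -8.4,"jaw": 0.6},
  {"dx": 0.6,"dy": 2.7,"dz": -0.05,"yaw": -9.8,"jaw": 0.6},
  {"dx": 0.8,"dy": 2.75,"dz": -0.1,"yaw": -11.2,"jaw": 0.6},
])

```text
time_s: 5.25
tool_pos: [507.1, 43.3, 212.8]
tool_rot: [-1.577, 1.554, -0.223]
contact_force: [-0.1, -0.9, 0.0]
grip_width: 51.2
```

Run:
```python
from h import *
go([507.7,41.1,200],94.85)
```

```text
t 5.25 tcp [507.1  43.3 212.8] F [-0.1 -0.9  0. ] M [-0.038 -0.001 -0.027] w 51.2 J [-0.08  0.1   1.76 -0.    1.27 -1.44]
units [ 0.256 -0.017 -0.04 ] yaw -2.88 jaw angle 77.58 tilt [ 0.017 -0.004 -1.   ]
```

Call:
apply_moves([
  {"dx": 0.1,"dy": -0.02,"dz": -0.04,"yaw": -1.4,"jaw": 0.6},
  {"dx": 0.2,"dy": -0.02,"dz": -0.04,"yaw": -2.6,"jaw": 0.6},
  {"dx": 0.25,"dy": -0.02,"dz": -0.04,"yaw": -2.88,"jaw": 0.6},
  {"dx": 0.25,"dy": -0.02,"dz": -0.04,"yaw": -2.88,"jaw": 0.6},
  {"dx": 0.25,"dy": -0.02,"dz": -0.04,"yaw": -2.88,"jaw": 0.6},
])

```text
time_s: 5.75
tool_pos: [508.2, 40.9, 201.1]
tool_rot: [-1.866, 1.553, -0.213]
contact_force: [0.1, 0.1, -0.1]
grip_width: 51.5
```

Run:
```python
from h import *
go([507.7,41.1,129],94.85)
```

```text
t 5.75 tcp [508.2  40.9 201.1] F [ 0.1  0.1 -0.1] M [ 0.019  0.023 -0.006] w 51.5 J [-0.09  0.11  1.77 -0.    1.24 -1.74]
units [1.441 0.035 0.013] yaw -0.02 jaw angle 94.74 tilt [ 0.018 -0.004 -1.   ]
```

Call:
apply_moves([
  {"dx": 0.5,"dy": 0.02,"dz": 0.01,"yaw": 0,"jaw": 0.6},
  {"dx": 1.0,"dy": 0.03,"dz": 0.01,"yaw": 0,"jaw": 0.6},
  {"dx": 1.42,"dy": 0.03,"dz": 0.01,"yaw": 0,"jaw": 0.6},
  {"dx": 1.42,"dy": 0.03,"dz": 0.01,"yaw": 0,"jaw": 0.6},
  {"dx": 1.42,"dy": 0.03,"dz": 0.01,"yaw": 0,"jaw": 0.4},
  {"dx": 1.42,"dy": 0.03,"dz": 0.01,"yaw": 0,"jaw": 0.2},
  {"dx": 1.42,"dy": 0.03,"dz": 0.01,"yaw": 0,"jaw": 0.2},
  {"dx": 1.42,"dy": 0.03,"dz": 0.01,"yaw": 0,"jaw": 0.2},
], newtons=40)

```text
time_s: 6.55
tool_pos: [509.1, 40.8, 131.6]
tool_rot: [-1.853, 1.55, -0.199]
contact_force: [-0.5, -0.6, 2.7]
grip_width: 27.6
```

Run:
```python
from h import *
import pickle
go([507.7,41.1,129],94.85)
for n in("scene","side"):
    im=env.get_image(n);pickle.dump(im,open(f"{n}6.pkl","wb"));C=cloud(im);p=im["pixels"]
    if n=="scene": cv2.imwrite("pics/s6.png",cv2.resize(im["pixels"][180:260,270:430],None,fx=5,fy=5,interpolation=cv2.INTER_CUBIC))
o=env.get_obs();print(np.round(o["wrist_torque"],3),np.round(o["contact_force"],1),o["grip_width"])
```

```text
t 6.55 tcp [509.1  40.8 131.6] F [-0.5 -0.6  2.7] M [-0.088  0.085 -0.057] w 27.6 J [-0.09  0.2   1.83 -0.    1.09 -1.74]
units [0.051 0.029 0.008] yaw -0.02 jaw angle 94.72 tilt [ 0.021 -0.004 -1.   ]
[-0.071  0.152  0.01 ] [-0.1 -0.5  5.2] 27.45856581765813
```

View pics/s6.png

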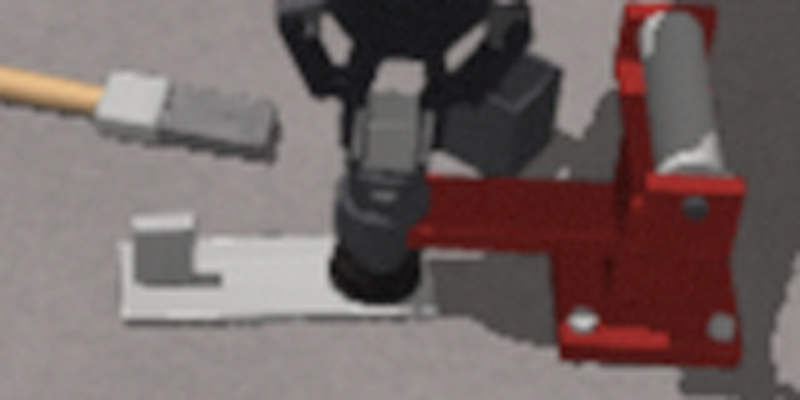

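Gripped across the flats at a width of 27.5. The crop shows the fingers on the head at (390,110) and the plate under the black foot at (375,275). I start turning clockwise, sinking 2.23 mm per rad.

Call:
apply_moves([
  {"dx": 0.005,"dy": 0,"dz": 0,"yaw": 1,"jaw": 0.2},
  {"dx": 0.01,"dy": 0,"dz": 0,"yaw": 2,"jaw": 0.2},
  {"dx": 0.015,"dy": 0,"dz": 0,"yaw": 3,"jaw": 0.2},
  {"dx": 0.02,"dy": 0,"dz": 0,"yaw": 4,"jaw": 0.2},
  {"dx": 0.023,"dy": 0,"dz": 0,"yaw": 5,"jaw": 0.2},
  {"dx": 0.028,"dy": 0,"dz": 0,"yaw": 6,"jaw": 0.2},
  {"dx": 0.033,"dy": 0,"dz": 0,"yaw": 7,"jaw": 0.2},
  {"dx": 0.037,"dy": 0,"dz": 0,"yaw": 8,"jaw": 0.2},
])

```text
time_s: 7.45
tool_pos: [508.3, 38.9, 129.7]
tool_rot: [-1.252, 1.55, -0.44]
contact_force: [-2.7, -6.8, 2.7]
grip_width: 27.4
```

Run:
```python
from h import *
go([507.7,41.1,129])
```

```text
t 7.45 tcp [508.3  38.9 129.7] F [-2.7 -6.8  2.7] M [-1.335  0.734  0.031] w 27.4 J [-0.09  0.2   1.83 -0.01  1.09 -0.9 ]
units [0.014 0.039 0.023]  jaw angle 46.56 tilt [ 0.018 -0.009 -1.   ]
```

Call:
apply_moves([
  {"dx": 0,"dy": 0,"dz": 0,"yaw": 0,"jaw": 0.35},
  {"dx": 0,"dy": 0.037,"dz": 0.02,"yaw": 0,"jaw": 0.4},
  {"dx": 0,"dy": 0.037,"dz": 0.02,"yaw": 0,"jaw": 0.4},
  {"dx": 0,"dy": 0.037,"dz": 0.02,"yaw": 0,"jaw": 0.4},
  {"dx": 0,"dy": 0.037,"dz": 0.02,"yaw": 0,"jaw": 0.4},
])

```text
time_s: 7.95
tool_pos: [507.7, 41.1, 129.7]
tool_rot: [-1.242, 1.55, -0.428]
contact_force: [0.4, 0.4, 0.4]
grip_width: 34.3
```

Run:
```python
from h import *
go([507.7,40.9,129.5])
```

```text
t 7.95 tcp [507.7  41.1 129.7] F [0.4 0.4 0.4] M [ 0.006 -0.002  0.027] w 34.3 J [-0.09  0.2   1.83 -0.01  1.09 -0.89]
units [ 0.005 -0.003 -0.004]  jaw angle 46.6 tilt [ 0.019 -0.009 -1.   ]
```

Call:
apply_moves([
  {"dx": 0,"dy": 0,"dz": 0,"yaw": 0,"jaw": 0.2},
  {"dx": 0,"dy": 0,"dz": 0,"yaw": 0,"jaw": 0.2},
  {"dx": 0,"dy": 0,"dz": 0,"yaw": 0,"jaw": 0.2},
  {"dx": 0,"dy": 0,"dz": 0,"yaw": 0,"jaw": 0.2},
])

```text
time_s: 8.35
tool_pos: [507.2, 40.6, 130.0]
tool_rot: [-1.323, 1.551, -0.509]
contact_force: [-3.5, -4.1, 5.4]
grip_width: 27.2
```

Run:
```python
from h import *
go([507.7,40.9,129.5])
```

```text
t 8.35 tcp [507.2  40.6 130. ] F [-3.5 -4.1  5.4] M [-0.521  0.679 -0.029] w 27.2 J [-0.09  0.2   1.83 -0.01  1.09 -0.9 ]
units [ 0.01  -0.003  0.011]  jaw angle 46.62 tilt [ 0.017 -0.01  -1.   ]
```

Call:
apply_moves([
  {"dx": 0.005,"dy": 0,"dz": 0,"yaw": 1,"jaw": 0.2},
  {"dx": 0.01,"dy": 0,"dz": 0,"yaw": 2,"jaw": 0.2},
  {"dx": 0.015,"dy": 0,"dz": 0,"yaw": 3,"jaw": 0.2},
  {"dx": 0.02,"dy": 0,"dz": 0,"yaw": 4,"jaw": 0.2},
  {"dx": 0.023,"dy": 0,"dz": 0,"yaw": 5,"jaw": 0.2},
])

```text
time_s: 8.85
tool_pos: [506.9, 40.2, 128.9]
tool_rot: [-0.855, 1.551, -0.569]
contact_force: [-2.1, -2.2, 2.8]
grip_width: 27.7
```

Run:
```python
from h import *
go([507.7,40.9,129.5])
```

```text
t 8.85 tcp [506.9  40.2 128.9] F [-2.1 -2.2  2.8] M [-0.545  0.547  0.016] w 27.7 J [-0.09  0.2   1.83 -0.01  1.09 -0.37]
units [-0.012  0.008  0.019]  jaw angle 16.41 tilt [ 0.016 -0.01  -1.   ]
```

```bash
cat > r.py <<'E'
from h import *
M=[];J=[];F=[]
for i in range(5):
    o=env.get_obs();M.append(o["wrist_torque"]);J.append(o["joint_torque"]);F.append(o["contact_force"]);env.get_image("wrist")
print("Mz",np.round(np.array(M)[:,2],3),"mean",np.mean(M,0).round(3),"J6",np.array(J)[:,5].round(4),"F",np.mean(F,0).round(1))
go([506.5,39.8,128])
E
python3 r.py
```

```text
Mz [ 0.016 -0.057 -0.046 -0.079 -0.146] mean [-0.576  0.6   -0.062] J6 [-0.8068  0.226   0.3951  0.0725 -0.0331] F [-2.8 -2.2  3.4]
t 9.1 tcp [506.9  40.3 128.9] F [-3.3 -2.6  3.7] M [-0.682  0.678 -0.101] w 27.9 J [-0.09  0.2   1.83 -0.01  1.09 -0.37]
units [ 0.018 -0.007 -0.011]  jaw angle 16.73 tilt [ 0.016 -0.01  -1.   ]
```

Call:
apply_moves([
  {"dx": 0.005,"dy": -0.005,"dz": -0.01,"yaw": 1,"jaw": 0.2},
  {"dx": 0.01,"dy": -0.005,"dz": -0.01,"yaw": 2,"jaw": 0.2},
  {"dx": 0.015,"dy": -0.005,"dz": -0.01,"yaw": 3,"jaw": 0.2},
])

```text
time_s: 9.4
tool_pos: [506.6, 40.1, 128.2]
tool_rot: [-0.512, 1.552, -0.537]
contact_force: [-2.1, -0.5, 3.6]
grip_width: 27.7
```

```bash
python3 r.py
```

```text
Mz [ 0.068 -0.064 -0.056 -0.03  -0.13 ] mean [-0.362  0.555 -0.042] J6 [-0.8073  0.2334  0.3927  0.0679 -0.0347] F [-2.3 -1.   3.2]
t 9.65 tcp [506.7  40.1 128.2] F [-1.5 -1.   3.2] M [-0.291  0.566 -0.041] w 27.7 J [-0.09  0.2   1.83 -0.01  1.09 -0.06]
units [ 0.004 -0.006 -0.003]  jaw angle -1.14 tilt [ 0.017 -0.01  -1.   ]
```

Call:
apply_moves([
  {"dx": 0.005,"dy": -0.004,"dz": -0.003,"yaw": 1,"jaw": 0.2},
  {"dx": 0.01,"dy": -0.004,"dz": -0.003,"yaw": 2,"jaw": 0.2},
  {"dx": 0.015,"dy": -0.004,"dz": -0.003,"yaw": 3,"jaw": 0.2},
])

```text
time_s: 9.95
tool_pos: [506.4, 40.0, 127.5]
tool_rot: [-0.197, 1.552, -0.533]
contact_force: [-1.9, -0.7, 4.3]
grip_width: 27.6
```

```bash
python3 r.py
```

```text
Mz [ 0.06  -0.034 -0.057 -0.072 -0.048] mean [-0.283  0.733 -0.03 ] J6 [-0.8074  0.2348  0.3913  0.0658 -0.0352] F [-1.8 -0.3  4.1]
t 10.2 tcp [506.4  40.1 127.5] F [-2.5 -0.2  4. ] M [-0.299  0.751 -0.011] w 27.9 J [-0.09  0.21  1.83 -0.01  1.08  0.25]
units [-0.01  -0.004  0.004]  jaw angle -19.0 tilt [ 0.016 -0.009 -1.   ]
```

Call:
apply_moves([
  {"dx": 0.005,"dy": 0,"dz": 0,"yaw": 1,"jaw": 0.2},
  {"dx": 0.01,"dy": 0,"dz": 0,"yaw": 2,"jaw": 0.2},
  {"dx": 0.015,"dy": 0,"dz": 0,"yaw": 3,"jaw": 0.2},
])

```text
time_s: 10.5
tool_pos: [506.2, 40.1, 126.8]
tool_rot: [0.108, 1.553, -0.539]
contact_force: [-2.0, -0.5, 5.1]
grip_width: 27.6
```

```bash
python3 r.py
```

```text
Mz [ 0.037 -0.051 -0.11  -0.087 -0.103] mean [-0.254  0.924 -0.063] J6 [-0.8088  0.2224  0.3653  0.0394 -0.0517] F [-2.2 -0.7  4.6]
t 10.75 tcp [506.2  40.1 126.8] F [-3.   0.   4.3] M [-0.261  0.901 -0.088] w 27.4 J [-0.09  0.21  1.83 -0.01  1.08  0.56]
units [-0.024 -0.001  0.01 ]  jaw angle -36.84 tilt [ 0.016 -0.009 -1.   ]
```

Call:
apply_moves([
  {"dx": 0.005,"dy": 0,"dz": 0,"yaw": 1,"jaw": 0.2},
  {"dx": 0.01,"dy": 0,"dz": 0,"yaw": 2,"jaw": 0.2},
  {"dx": 0.015,"dy": 0,"dz": 0,"yaw": 3,"jaw": 0.2},
])

```text
time_s: 11.05
tool_pos: [506.0, 40.3, 126.1]
tool_rot: [0.432, 1.553, -0.526]
contact_force: [-2.5, 0.6, 6.1]
grip_width: 27.3
```

```bash
python3 r.py
```

```text
Mz [ 0.052 -0.049 -0.033 -0.091 -0.053] mean [-0.125  0.952 -0.035] J6 [-0.811   0.2766  0.3115  0.0223 -0.0458] F [-2.7  0.1  5.2]
t 11.3 tcp [506.1  40.3 126.1] F [-2.4 -1.   4.2] M [-0.107  0.881 -0.085] w 27.4 J [-0.09  0.21  1.84 -0.01  1.08  0.87]
units [-0.038  0.002  0.014]  jaw angle -54.69 tilt [ 0.015 -0.009 -1.   ]
```

Call:
apply_moves([
  {"dx": 0.005,"dy": 0,"dz": 0.005,"yaw": 1,"jaw": 0.2},
  {"dx": 0.009,"dy": 0,"dz": 0.01,"yaw": 2,"jaw": 0.2},
  {"dx": 0.013,"dy": 0,"dz": 0.01,"yaw": 3,"jaw": 0.2},
])

```text
time_s: 11.6
tool_pos: [506.0, 40.4, 125.4]
tool_rot: [0.787, 1.554, -0.483]
contact_force: [-3.0, 1.4, 3.5]
grip_width: 27.4
```

```bash
python3 r.py
```

```text
Mz [ 0.076 -0.023 -0.057 -0.016  0.013] mean [ 0.299  0.926 -0.002] J6 [-0.8129  0.2955  0.3614  0.05   -0.0754] F [-2.8  1.7  5. ]
t 11.85 tcp [506.1  40.5 125.4] F [-3.3  1.8  4.5] M [ 0.361  1.01  -0.083] w 27.3 J [-0.09  0.21  1.84 -0.01  1.08  1.18]
units [-0.053  0.005  0.016]  jaw angle -72.53 tilt [ 0.015 -0.008 -1.   ]
```

Call:
apply_moves([
  {"dx": 0.005,"dy": 0,"dz": 0,"yaw": 1,"jaw": 0.2},
  {"dx": 0.009,"dy": 0,"dz": 0,"yaw": 2,"jaw": 0.2},
  {"dx": 0.013,"dy": 0,"dz": 0,"yaw": 3,"jaw": 0.2},
])

```text
time_s: 12.15
tool_pos: [506.1, 40.6, 124.7]
tool_rot: [1.129, 1.554, -0.453]
contact_force: [-3.1, 0.8, 4.5]
grip_width: 27.4
```

```bash
python3 r.py
```

```text
Mz [ 0.078 -0.094 -0.061 -0.128 -0.122] mean [ 0.191  0.848 -0.066] J6 [-0.8122  0.234   0.3829  0.0561 -0.041 ] F [-2.5  0.8  4.3]
t 12.4 tcp [506.1  40.6 124.7] F [-2.6  1.2  4.5] M [ 0.232  0.855 -0.057] w 27.3 J [-0.09  0.21  1.84 -0.01  1.08  1.49]
units [-0.066  0.009  0.017]  jaw angle -90.37 tilt [ 0.015 -0.007 -1.   ]
```

Call:
apply_moves([
  {"dx": 0.005,"dy": 0,"dz": 0,"yaw": 1,"jaw": 0.2},
  {"dx": 0.009,"dy": 0,"dz": 0,"yaw": 2,"jaw": 0.2},
  {"dx": 0.013,"dy": 0,"dz": 0,"yaw": 3,"jaw": 0.2},
])

```text
time_s: 12.7
tool_pos: [506.1, 40.7, 124.0]
tool_rot: [1.452, 1.555, -0.441]
contact_force: [-2.2, 0.8, 3.3]
grip_width: 27.7
```

```bash
python3 r.py
```

```text
Mz [ 0.13  -0.062 -0.05  -0.058 -0.043] mean [ 0.286  0.832 -0.016] J6 [-0.785   0.2157  0.3577  0.0415 -0.0562] F [-2.5  0.6  3.8]
t 12.95 tcp [506.1  40.7 124. ] F [-2.9  1.   4.8] M [ 0.342  0.777 -0.05 ] w 27.1 J [-0.09  0.21  1.84 -0.01  1.08  1.8 ]
units [-0.08   0.015  0.015]  jaw angle -108.23 tilt [ 0.015 -0.007 -1.   ]
```

Call:
apply_moves([
  {"dx": 0.005,"dy": 0,"dz": 0,"yaw": 1,"jaw": 0.2},
  {"dx": 0.009,"dy": 0,"dz": 0,"yaw": 2,"jaw": 0.2},
  {"dx": 0.013,"dy": 0,"dz": 0,"yaw": 3,"jaw": 0.2},
])

```text
time_s: 13.25
tool_pos: [506.1, 40.8, 123.3]
tool_rot: [1.773, 1.554, -0.432]
contact_force: [-2.2, 1.4, 3.6]
grip_width: 27.5
```

```bash
python3 r.py
```

```text
Mz [ 0.023 -0.091 -0.094 -0.076 -0.088] mean [ 0.354  0.713 -0.065] J6 [-0.7442  0.2106  0.3266  0.0221 -0.0731] F [-2.2  1.3  3.6]
t 13.5 tcp [506.2  40.8 123.3] F [-1.6  1.1  3.9] M [ 0.38   0.753 -0.062] w 27.3 J [-0.09  0.21  1.84 -0.01  1.08  2.12]
units [-0.093  0.019  0.012]  jaw angle -126.09 tilt [ 0.015 -0.007 -1.   ]
```

J6's stopping torque, very steady at -0.807 to -0.813 while running free, rose to -0.785 and then -0.744. One 0.31 rad step (2.8 N) added 0.041 N m, which gives 0.0146 N m per N. The total rise of 0.068 N m therefore means about 4.7 N, which is the target. I release and retreat.

Call:
apply_moves([
  {"dx": 0,"dy": 0,"dz": 0,"yaw": 0,"jaw": 0.3},
  {"dx": 0,"dy": 0,"dz": 0,"yaw": 0,"jaw": 0.5},
  {"dx": 0,"dy": 0,"dz": 0,"yaw": 0,"jaw": 0.6},
  {"dx": -0.4,"dy": 0,"dz": 0,"yaw": 0,"jaw": 0.6},
  {"dx": -1,"dy": 0,"dz": 0,"yaw": 0,"jaw": 0.6},
  {"dx": -2,"dy": 0,"dz": 0,"yaw": 0,"jaw": 0.6},
  {"dx": -3,"dy": 0,"dz": 0,"yaw": 0,"jaw": 0.6},
  {"dx": -3,"dy": 0,"dz": 0,"yaw": 0,"jaw": 0.6},
])

```text
time_s: 14.3
tool_pos: [509.2, 41.2, 282.2]
tool_rot: [1.949, 1.537, -0.252]
contact_force: [0.9, 0.1, 0.1]
grip_width: 51.4
```

Run:
```python
from h import *
import pickle
D=pickle.load(open("scene6.pkl","rb"));im=env.get_image("scene")
a=[cv2.resize(x["pixels"][180:260,200:430],None,fx=3.4,fy=3.4,interpolation=cv2.INTER_CUBIC) for x in(D,im)]
cv2.imwrite("pics/fin.png",np.vstack(a))
C=cloud(im);Z=C[...,2]
q=C[(Z>115)&(Z<135)&(abs(C[...,0]-507)<40)&(abs(C[...,1]-41)<40)];print("head top",np.percentile(q[:,2],90))
m=(Z>44)&(Z<60)&(abs(C[...,0]-528)<30)&(abs(C[...,1]+76)<40);print("tab",cv2.minAreaRect(C[m][:,:2].astype(np.float32)))
C=cloud(D);Z=C[...,2];m=(Z>44)&(Z<60)&(abs(C[...,0]-528)<30)&(abs(C[...,1]+76)<40);print("tab before",cv2.minAreaRect(C[m][:,:2].astype(np.float32)))
im=env.get_image("wrist");C=cloud(im);Z=C[...,2]
for lo,hi in((118,132),(4,12)):
    m=(Z>lo)&(Z<hi)&(abs(C[...,0]-509)<50)&(C[...,1]>-170)&(C[...,1]<75);q=C[m]
    if len(q)>5: print(lo,len(q),np.median(q,0).round(1),cv2.minAreaRect(q[:,:2].astype(np.float32)))
go([507,40,270])
```

```text
head top 127.7467073668831
tab ((529.3002319335938, -77.55398559570312), (17.104013442993164, 33.32344055175781), 19.318452835083008)
tab before ((530.25830078125, -76.64251708984375), (16.62489128112793, 33.855812072753906), 12.03260612487793)
118 859 [508.1  39.9 127. ] ((507.34771728515625, 40.47545623779297), (27.116825103759766, 27.71358299255371), 54.579437255859375)
4 4309 [522.9 -33.7   7.7] ((516.7073364257812, -15.270942687988281), (60.21567153930664, 173.9087677001953), 10.154637336730957)
t 14.4 tcp [505.3  41.5 275.2] F [ 0.1  0.4 -0.6] M [0.    0.068 0.049] w 51.2 J [-0.09  0.03  1.69 -0.01  1.39  2.12]
units [0.105 0.043 0.004]  jaw angle -126.08 tilt [ 0.02  -0.007 -1.   ]
```

View pics/fin.png

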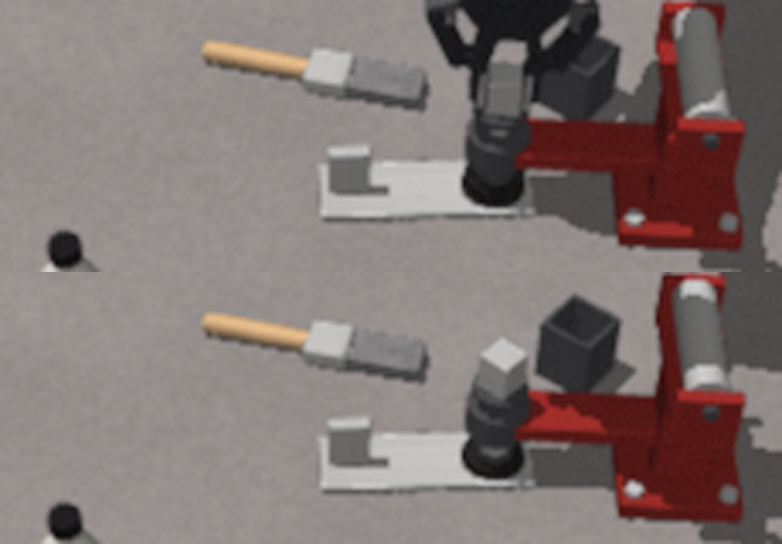

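The lower half of the picture (after) shows the plate unmoved from the upper half (before), with its end under the foot at (495,455). The head is sunk and turned, and the gripper is clear. I hand it in.

```bash
python3 -c "
from cell import env
print(env.sign_off(), env.get_obs()['time_s'])"
```

```text
the job is handed in; nothing more can be done
the job is handed in; nothing more can be done
```

The plate is under the foot and the screw bears on it with roughly 4.7 N, just under half a kilogram. I handed the job in at about 14.4 s of the 72 s allowed. It reports no verdict.

- **Plate:** I gripped it by its tab, slid it under the foot and let go. The last wrist view puts the facing at (506.8, 39.8) and the screw axis at (507.3, 40.5), so it is centred within about 1 mm.
- **Screw:** I turned the head clockwise about 3.85 rad, sinking it about 8.6 mm, then released it and backed off. The head stayed at the angle where I let go.
- **Load estimate:** The 4.7 N comes from the rise in joint 6's stopping torque after first touch, about 0.015 N m per N. The wrist moment was too noisy to confirm it: it read 0.13 N m at first touch but only 0.02 N m on the last step.
- **Other flaws:**
    - My first grip on the head was about 1.5 mm off axis and pushed sideways with about 7 N, so I released, recentred and gripped again.
    - The plate lies at about 10° from square to my axes, much as it started.
- **Surroundings:** In the last picture the neighbouring objects in view had not moved. I did not measure every bystander again.

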